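# Fit the mould carrier on the pouring turntable

### The job

Get the pouring turntable ready for the next batch of candles: lift the red splash cap off its spindle and stand it upright on the bench beside the machine, then fit the green mould carrier over the spindle, turning it as you press until its splines drop in, and push it fully home so that both brass keepers snap back over its edge. Leave go of everything and do not disturb the two empty moulds standing to the left.

Things in the scene. Friction and masses are not known exactly. Their poses are not given: they have to be found in the camera images.
- splash_cap: Red plastic splash cap: an upside-down cup 49 mm across, 52 mm tall, with a knob on top, 50 g. At the start it stands over the turntable's spindle, rim on the disc, and lifts straight off (spindle 45 mm tall inside, 3 mm play). Origin: centre of its open rim (underside), z up. The bench round x = 0.45, y = 0.30 (left front of the turntable) is always free for it.
- cap_knob (a point): Grip point in the cap's round knob (20 mm across, 52 to 86 mm above the rim), on its axis 74 mm above the rim.
- carrier: Mould carrier, 0.25 to 0.4 kg: green plate 10 mm thick with four round pockets (71 mm) along its +x, +y, -x, -y; the arms between them, at 45 degrees, end in straight edges 86 mm from the centre (92 mm at the corners). On it an aluminium hub 52 mm across, up to 52 mm above the plate's underside, topped by a bar grip. Origin: centre of the underside, z up. Starts flat on the bench, right side up.
- carrier_grip (a point): Centre of the carrier's black bar grip, 75 mm above the carrier's underside; same axes as the carrier. The bar is 52 mm long (x), 16 mm thick (y), from 52 to 93 mm above the underside. Hold, turn and press it here. The hub's socket, open below, 48 mm deep, has four lands (25 mm between opposite ones) and four grooves 10 mm wide, 39 mm across, along x and y: it fits at every quarter turn.
- spindle_seat (a point): Point on the spindle's axis in the top of the aluminium disc (224 mm across, 60 mm above the bench), where the carrier's underside comes to rest; z up, x and y along the four keys (8 mm wide, 36 mm across, 32 mm tall). Keys and grooves have about 4 degrees of play either way. Disc and spindle stay put when the carrier is turned (worm gear), but start at any angle to the housing.
- spindle_tip (a point): Top of the spindle, 45 mm above the disc: pilot 10 mm across, widening to 22 mm 7 mm lower. A carrier out of step with the keys is centred by it and stops with its underside 32 mm above the disc; once in step it drops about 14 mm, until it rests on the keepers about 18 mm above the disc, and must then be pressed down the rest.
- keeper_a (a joint): Brass spring keeper on the disc, 45 degrees from the spindle's x: 0 m shut, up to 0.0058 m pushed outwards. Its bevelled nose, 12 to 20 mm above the disc, overhangs the carrier's edge by 3.5 mm; the descending arm pushes it out and it snaps back over the plate. Both together resist with some 10 to 25 N straight down; the carrier's weight alone is not enough.
- keeper_b (a joint): The same for the keeper opposite, 225 degrees from the spindle's x.
- turntable: Grey housing of the pouring turntable, 210 mm (x) by 240 mm (y) by 50 mm, black control strip on its front (-x face), fixed. Origin: centre of its underside, on the spindle's axis.
- mould_16: Empty yellow silicone mould, 67 mm round, 86 mm tall, standing on the bench to the left of the turntable. Origin: centre of its underside.
- mould_17: Empty cream silicone mould, 67 mm round, 88 mm tall, near the yellow one. Origin: centre of its underside.
Mind the look-alikes: they are no part of the job. Of the things shaped like the carrier, the green one is meant.

How it is judged:
On the way, in this order (a step that is already met when the one before it is completed fails the run):
1. the splash cap is off the spindle and stands on the bench (height (world z) of splash_cap below 0.012 m and angle between splash_cap's own z axis and vertical below 0.2 rad and horizontal distance between splash_cap and spindle_seat above 0.14 m), for 0.2 s.
2. the carrier has dropped onto the splines (underside less than 24 mm above the disc) (horizontal distance between carrier and spindle_seat below 0.004 m and angle between carrier's own z axis and vertical below 0.06 rad and z of carrier in the frame of spindle_seat below 0.024 m), for 0.1 s.
At the end, for the whole second after the job is handed in: Carrier home on the spindle (underside within 2 mm of the disc, within 4 mm of the axis, level within 0.06 rad), both keepers shut over its edge (within 1.2 mm), splash cap upright (0.2 rad) on the bench, centre over 140 mm from the spindle; both at rest (all of step 1 and horizontal distance between carrier and spindle_seat below 0.004 m and angle between carrier's own z axis and vertical below 0.06 rad and z of carrier in the frame of spindle_seat below 0.002 m and value of joint each of keeper_a, keeper_b below 0.0012 m and linear speed of each of carrier, splash_cap below 0.02 m/s); the robot touches nothing.
It fails at once if an empty mould is knocked over or pushed more than 30 mm ((distance of mould_16 from where it was at the start of the episode above 0.03 m or angle between mould_16's own z axis and vertical above 0.5 rad) or (distance of mould_17 from where it was at the start of the episode above 0.03 m or angle between mould_17's own z axis and vertical above 0.5 rad)).
It also fails if it takes over 51 s, if anything falls off the work surface, if the arm or the gripper's body presses on something with over 40 N, if the wrist force passes 120 N, or if a joint passes its speed limit or range.

### The arm

A 6-joint arm with a two-finger parallel gripper is mounted at the origin on a cart in front of the work surface, level with it; the furniture and walls round the work are solid. World frame = base frame: x ahead of the robot, y to its left, z up, the work surface at z = 0. Lengths are in m, angles in rad, forces in N, time in s.
With the tool pointing down it reaches from about 0.35 to 0.725 m from the base axis. Payload 4.3 kg.
Tool frame: the origin (TCP) lies on the centre line of the jaws, within the pads' length; the fingertips stand 11 mm ahead of it and the grasp point (between the pads) lies 8 mm behind it (bot.tip_extent is the z of the fingertips in the tool frame, in m); z points along the fingers, y is the line along which they close (so a half turn about z gives the same grasp; the last joint's range is limited). The gripper opens to 85 mm and grips with 20 to 120 N. Pads are 22 mm wide; open, the fingers measure 114 mm over their backs; the gripper's body (76 mm by 85 mm) begins 54 mm behind the grasp point. The pads swing forward as they close: fully open they stand 13 mm farther back than shut.
Start: joints at [-1.362, 0.377, 0.081, 1.274, 0, 1.46], TCP at [0.18, -0.546, 0.242] pointing down, gripper open.
Joint ranges: [-2.72, 2.72], [-0.84, 1.66], [-1.02, 1.22], [-1.77, 2.12], [-1.37, 1.28], [-3.14, 3.14]. Speed limits (rad/s): [2.57, 2.57, 3.14, 3.14, 3.14, 3.14].

### API

Orientations are given as a unit quaternion [w, x, y, z].
In Python, from station import bot gives the robot as it stands.
- The arm moves only by the tool servo_tool, never from a script. Its argument "deltas" is a list of rows, each an object with "claw": the finger opening in mm, from 0 to 85.4; "travel": the shift along the tool's x, y, z in mm, a list of three; "turn": the turn about the tool's z in rad. In form: [{"claw": claw, "travel": [dx, dy, dz], "turn": turn}, ...]. A call has exactly 10 rows; each row is the pose to reach, as a shift and turn from the pose commanded when the call began, along the tool's axes at that moment; what a row does not reach only later rows make up. A row lasts 1/12 s, in which the tool goes at most 41.7 mm and 7.16 degrees, less where a joint would pass 70% of its speed; a pose out of reach is approached as far as the arm can. A call with a gripper value outside its range is refused whole. The fingers move at their own pace and stop on an object; "squeeze" is the grip in N (left out, the last holds). Time passes only in rows, so rows that repeat a pose let the fingers close, or fill a call up. It gives the time, the measured TCP pose, the force, the opening and the grip force at its end, in the units of the state.
- bot.read_state(): the state, without advancing time (a new reading comes with each control period).
- bot.read_camera(name): name is "side" or "top"; returns a dict with "image" (480x640x3 uint8, blue, green, red), "fov_y" (degrees; the focal length in pixels is half the picture's height over the tangent of half this angle, whatever the lens; pixels are square), "cx", "cy" (the principal point, pixels), "dist_coeffs" ([k1, k2, p1, p2, k3] as OpenCV has them; the pictures are not rectified), "xyz" and "attitude" of the camera in the world. Camera axes: x right, y up, looking along -z (the intrinsics and any distortion apply to the point x, -y, -z); pixel columns grow to the right and rows downward; lengths in m; the calibration is good to about 2 mm. A picture is of the moment at which its call begins. There is no depth.
- bot.hand_in(): hands the job in; it is judged then, once.
Trained networks look in a picture, given as the dict that the camera call returned (one of the last four; its "shot" number tells which), for a name from the list of things; names that differ only in an ending like _2 or _b are one class to them, and where a whole thing is asked for, a point or a joint stands for the part that bears it (a point fixed in the world has none). Each returns a list of dicts, best first, with "confidence" (0 to 1); they miss things now and then, are a little off and sometimes report something else, mostly with a low value. They report only what shows in the picture. A call takes as long as a camera call. They do not tell look-alikes from the thing itself.
- bot.trace(picture, label): "pixels" (480x640 bool, what is visible of it) and "extent" ([left, top, width, height] in pixels, round what is visible of it).
- bot.place_of(picture, label): "at" ([column, row] in pixels: a listed point, or the origin of a listed thing).
The state is a dict: "time_s": time; "joint_positions": joint angles; "joint_velocities": joint speeds; "joint_torque": joint torques, N m; "position": TCP position; "tool_rot": TCP orientation; "contact_force": force on the tool from outside, world axes, zero at the start; "moment": the same for the moment, N m; "opening": finger opening in m; "grip_force": force on a finger pad.
Only numpy, scipy, OpenCV 4.12 (cv2) and the standard library are available. Lean on these libraries where they do the work, as an engineer would, in place of code of your own. Each camera call takes 0.05 s, during which the arm holds its last target. There are 200 camera calls.

## Working session

There is one attempt and no reset: what is moved stays moved. The work goes in short steps, Python scripts to look and compute and a tool call to move; the robot and the scene stay as the last step left them, time stands still between calls to the robot, and variables do not carry over. Pictures are saved under pics/ and viewed, at most 10 in all, crops included, and the job is handed in when it is done.

Besides the shell and the picture viewer there is one more tool, called after ">>>" by a JSON object that holds its "method" and its "body", one argument or row to a line. servo_tool: Moves the arm, as the interface text tells. Its arguments: {"type":"object","properties":{"deltas":{"type":"array"},"squeeze":{"type":"number"}},"required":["deltas"]}

```bash
mkdir -p pics; ls
cat > h.py <<'E'
import numpy as np, cv2
from scipy.spatial.transform import Rotation as R
from station import bot
def rot(q): return R.from_quat([q[1],q[2],q[3],q[0]]).as_matrix()
def K(p):
    f=240/np.tan(np.radians(p["fov_y"])/2); return np.array([[f,0,p["cx"]],[0,f,p["cy"]],[0,0,1]])
def ray(p,uv):
    n=cv2.undistortPoints(np.array(uv,float).reshape(-1,1,2),K(p),np.array(p["dist_coeffs"],float)).reshape(-1,2)
    d=np.c_[n[:,0],-n[:,1],-np.ones(len(n))]@rot(p["attitude"]).T
    return np.array(p["xyz"]),d
def onz(p,uv,z):
    o,d=ray(p,uv); return o+d*((z-o[2])/d[:,2])[:,None]
def proj(p,X):
    c=(np.array(X,float).reshape(-1,3)-p["xyz"])@rot(p["attitude"]); c=c*[1,-1,-1]
    return cv2.projectPoints(c,np.zeros(3),np.zeros(3),K(p),np.array(p["dist_coeffs"],float))[0].reshape(-1,2)
E
python3 - <<'E'
from h import *
np.set_printoptions(precision=4,suppress=True)
s=bot.read_state(); print(s)
for n in("top","side"):
    p=bot.read_camera(n); cv2.imwrite(f"pics/{n}0.png",p["image"]); print(n,{k:v for k,v in p.items() if k!="image"})
    for l,z in(("splash_cap",.06),("cap_knob",.134),("carrier",0),("carrier_grip",.075),("spindle_seat",.06),("turntable",0),("mould_16",0),("mould_17",0)):
        for r in bot.place_of(p,l)[:3]: print(l,r["confidence"],np.round(r["at"],1),onz(p,r["at"],z)[0])
E
```

```text
pics
{'time_s': 0.0, 'joint_positions': array([-1.3623,  0.378 ,  0.0796,  1.2744,  0.    ,  1.4605]), 'joint_velocities': array([-0.0018, -0.0002, -0.0016,  0.0001,  0.0018,  0.0014]), 'joint_torque': array([ -0.0008, -46.3607,  26.9874,   0.0209,  -0.0001,   0.    ]), 'position': array([ 0.1801, -0.5454,  0.2414]), 'tool_rot': array([-0.001 ,  0.9873,  0.1587, -0.    ]), 'contact_force': array([-0.14  , -0.7961, -0.3342]), 'moment': array([0.0223, 0.0109, 0.023 ]), 'grip_force': 0.0, 'opening': 0.08517594871621047}
top {'fov_y': 46.19247103565629, 'cx': 324.4564554188705, 'cy': 235.678533248294, 'dist_coeffs': array([-0.0585,  0.    ,  0.    ,  0.    ,  0.    ]), 'xyz': array([ 0.2069, -0.0593,  1.6963]), 'attitude': array([ 0.7132,  0.0755, -0.0705, -0.6933]), 'shot': 1}
splash_cap 0.57 [290.9 222.5] [0.5874 0.0585 0.06  ]
cap_knob 0.49 [287.6 218.5] [0.5817 0.0631 0.134 ]
carrier 0.96 [407.1 257.3] [ 0.5021 -0.2968  0.    ]
carrier 0.84 [488.  249.7] [ 0.5326 -0.5463  0.    ]
carrier_grip 0.9 [498.2 247.1] [ 0.5268 -0.5553  0.075 ]
spindle_seat 0.64 [288.6 223.4] [0.5845 0.0653 0
[... 410 characters left out ...]
]), 'xyz': array([0.083 , 1.4132, 0.8646]), 'attitude': array([-0.127 , -0.0726,  0.5285,  0.8362]), 'shot': 2}
splash_cap 0.58 [282.8 274.2] [0.5762 0.0735 0.06  ]
cap_knob 0.82 [280.5 247.3] [0.5842 0.0662 0.134 ]
carrier 0.82 [345.2 241.5] [ 0.4986 -0.2813  0.    ]
carrier 0.81 [352.8 210.5] [ 0.5347 -0.5235  0.    ]
carrier_grip 0.94 [359.  187.9] [ 0.5225 -0.5515  0.075 ]
carrier_grip 0.9 [346.9 219.3] [ 0.4964 -0.2842  0.075 ]
spindle_seat 0.55 [283.9 269.3] [0.5824 0.0478 0.06  ]
turntable 0.65 [282.3 288.9] [0.587  0.0496 0.    ]
turntable 0.23 [344.  219.7] [ 0.5441 -0.4392  0.    ]
mould_16 0.95 [253.5 381.9] [0.5144 0.4298 0.    ]
mould_17 0.95 [253.5 381.9] [0.5144 0.4298 0.    ]
```

View pics/top0.png

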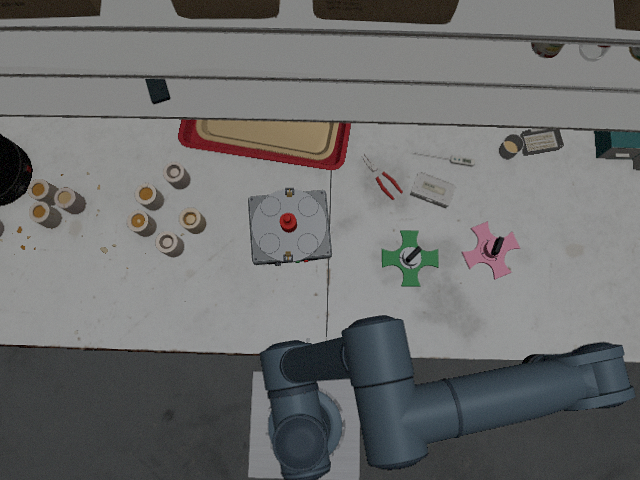

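View pics/side0.png

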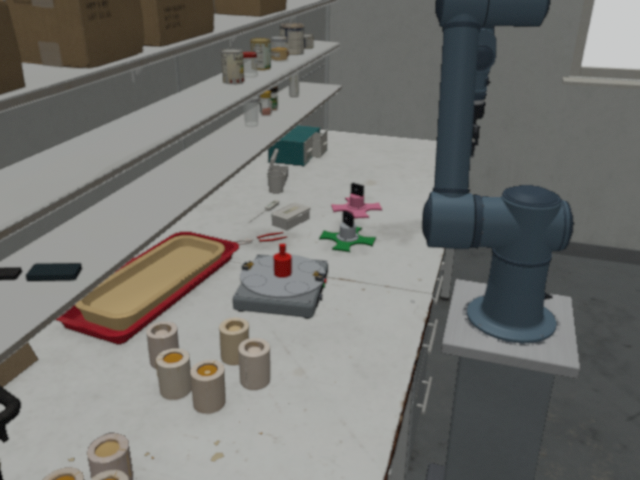

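Top view: the green carrier is at (410,258), the pink look-alike at (491,250), the red cap at (288,222), and the brass keepers at (290,191) and (288,257). The moulds are at (140–190,175–243). The side view agrees: cap at (283,262), green carrier at (347,237). Next I'll refine the positions.

```bash
cat > m.py <<'E'
from h import *
np.set_printoptions(precision=4,suppress=True)
def avg(n,k=1):
    ps=[bot.read_camera(n) for _ in range(k)]; p=dict(ps[-1]); p["image"]=np.mean([q["image"].astype(float) for q in ps],0).astype(np.uint8); return p
def green(p):
    h=cv2.cvtColor(p["image"],cv2.COLOR_BGR2HSV); m=cv2.inRange(h,(45,110,40),(85,255,255)); 
    n,l,s,c=cv2.connectedComponentsWithStats(m); i=1+np.argmax(s[1:,4]); return (l==i),s[i],c[i]
def tri(a,ua,b,ub):
    o1,d1=ray(a,ua);o2,d2=ray(b,ub);d1,d2=d1[0],d2[0]
    t=np.linalg.lstsq(np.c_[d1,-d2],o2-o1,rcond=None)[0];A=o1+d1*t[0];B=o2+d2*t[1];return (A+B)/2,np.linalg.norm(A-B)
E
python3 - <<'E'
from m import *
t=avg("top");s=avg("side")
for n,p in(("top",t),("side",s)):
    m,st,c=green(p);print(n,"green",st,c,onz(p,c,.01)[0])
    h=cv2.cvtColor(p["image"],cv2.COLOR_BGR2HSV);r=cv2.inRange(h,(0,170,80),(5,255,255))|cv2.inRange(h,(175,170,80),(180,255,255))
    w=np.zeros_like(r); 
    if n=="top": w[205:240,270:310]=255
    else: w[235:285,265:300]=255
    print("red",cv2.boundingRect(r&w))
    for l in("cap_knob","carrier_grip","keeper_a"):
        print(l,[(q["confidence"],q["at"]) for q in bot.place_of(p,l)] if l!="keeper_a" else [(q["confidence"],q["extent"],np.argwhere(q["pixels"]).mean(0)[::-1]) for q in bot.trace(p,l)])
a=cv2.resize(t["image"][180:275,240:340],None,fx=5,fy=5,interpolation=2)
b=cv2.resize(t["image"][225:290,375:445],None,fx=4,fy=4,interpolation=2)
im=np.zeros((475,800,3),np.uint8);im[:475,:500]=a;im[:260,510:790]=b
c=cv2.resize(s["image"][205:255,315:380],None,fx=4,fy=4,interpolation=2);im[265:465,510:770]=c
cv2.imwrite("pics/c1.png",im)
E
```

```text
top green [ 382  231   56   55 1033] [409.1055 258.4482] [ 0.497  -0.3015  0.01  ]
red (280, 214, 16, 15)
cap_knob [(0.55, [286.7, 220.0])]
carrier_grip [(0.9, [411.9, 253.5]), (0.89, [498.2, 247.6])]
keeper_a []
side green [321 232  54  19 344] [346.0233 240.907 ] [ 0.4924 -0.2665  0.01  ]
red (274, 245, 17, 32)
cap_knob [(0.84, [282.8, 247.6]), (0.41, [345.2, 241.1]), (0.18, [281.9, 258.5])]
carrier_grip [(0.98, [348.1, 218.5]), (0.64, [355.6, 188.0])]
keeper_a [(0.29, [233.7, 256.2, 97.5, 63.8], array([281.3469, 286.9967]))]
```

View pics/c1.png

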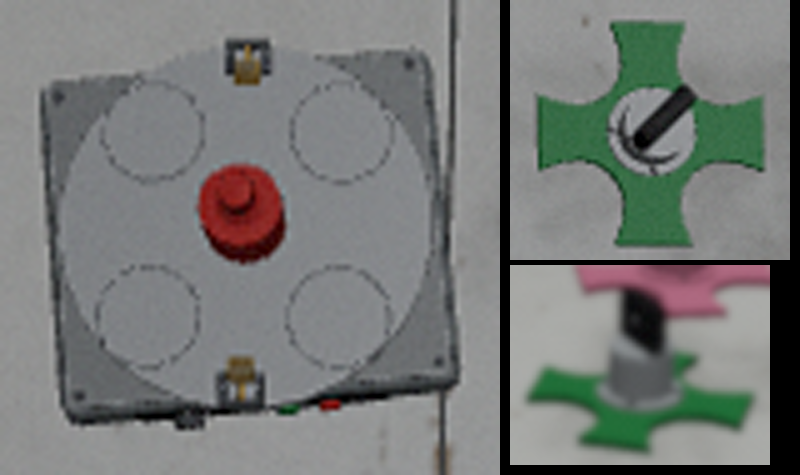

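The crop shows the disc with dashed pocket marks centred near (245,224), keepers at (247,65) and (240,378), and the cap knob top at (237,195). The carrier's arms lie along the image axes, with its bar diagonal. Now I'll fit poses.

```bash
cat >> m.py <<'E'
from scipy.optimize import minimize
W=32.7e-3;E_=.086
OCT=np.array([[E_,-W],[E_,W],[W,E_],[-W,E_],[-E_,W],[-E_,-W],[-W,-E_],[W,-E_]])@np.array([[1,1],[-1,1]])/2**.5  # arms at 45deg
def carrier(p,x0,z=.01):
    m,st,c=green(p); S=8; o=st[:2]-10; w,h=st[2]+20,st[3]+20
    M=cv2.resize(m[o[1]:o[1]+h,o[0]:o[0]+w].astype(np.uint8)*255,None,fx=S,fy=S,interpolation=1)>127
    pt=np.argwhere(M)[:,::-1].astype(np.int32);H=np.zeros(M.shape,np.uint8);cv2.fillConvexPoly(H,cv2.convexHull(pt),1)
    def f(v):
        a=v[2]; Rm=np.array([[np.cos(a),-np.sin(a)],[np.sin(a),np.cos(a)]])
        P=OCT@Rm.T+v[:2]; P=np.vstack([np.c_[P,P[:,0]*0+zz] for zz in(z,z-.01)])
        q=((proj(p,P)-o+.5)*S-.5); G=np.zeros_like(H); cv2.fillConvexPoly(G,cv2.convexHull(np.round(q).astype(np.int32)),1)
        return np.mean(H!=G)/np.mean(H)
    best=None
    for a in np.radians([0,20,40,60,80])+x0[2]:
        r=minimize(f,[x0[0],x0[1],a],method="Nelder-Mead",options=dict(initial_simplex=np.array([[0,0,0],[.01,0,0],[0,.01,0],[0,0,.15]])+[x0[0],x0[1],a]))
        if best is None or r.fun<best.fun: best=r
    return best.x,best.fun
def moves(pos,yaw):
    """delta in tool axes (mm) and turn to reach TCP pos & tool-x yaw (mod pi)"""
    s=bot.read_state();Rm=rot(s["tool_rot"]);d=Rm.T@(np.array(pos)-s["position"])*1000
    y=np.arctan2(Rm[1,0],Rm[0,0]);t=-((yaw-y+np.pi/2)%np.pi-np.pi/2)
    print("travel",np.round(d,1),"turn",round(t,3),"tool yaw",round(y,3),"tilt",Rm[2,:].round(4),"pos",s["position"],"t",s["time_s"],"j6",s["joint_positions"][5])
E
python3 - <<'E'
from m import *
t=avg("top",2);s=avg("side",2)
for p in(t,s): print("carrier",carrier(p,[.497,-.30,0]))
c=(np.array([[153,132],[342,132],[149,316],[339,316]])+.5)/5-.5+[240,180]
X=onz(t,c,.06);print("pockets",X,X.mean(0),"angles",[np.degrees(np.arctan2(*(x-X.mean(0))[[1,0]])) for x in X])
k=(np.array([[247,65],[240,378]])+.5)/5-.5+[240,180];Y=onz(t,k,.078);print("keepers",Y,Y.mean(0),np.degrees(np.arctan2(*(Y[0]-Y[1])[[1,0]])))
kn=(np.array([237,195])+.5)/5-.5+[240,180];print("knob top",onz(t,kn,.146))
# side ellipse of knob
print("knob side",onz(s,[[282.8,247.6]],.146)); print(tri(t,kn,s,[282.6,246.8]))
h=cv2.cvtColor(s["image"],cv2.COLOR_BGR2HSV);r=cv2.inRange(h,(0,150,60),(6,255,255))|cv2.inRange(h,(174,150,60),(180,255,255))
for y in range(242,280,3): q=np.flatnonzero(r[y,262:305]);print(y,q.min()+262 if len(q) else 0,q.max()+262 if len(q) else 0,end="; ")
print(proj(s,[[.586,.062,.146],[.586,.062,.06]]))
moves([.586,.062,.25],bot.read_state()["time_s"]*0)
E
```

```text
carrier (array([ 0.5003, -0.304 ,  0.779 ]), np.float64(0.12013947304154345))
carrier (array([ 0.5002, -0.308 ,  1.0731]), np.float64(0.803172846338314))
pockets [[0.6366 0.1229 0.06  ]
 [0.6397 0.0092 0.06  ]
 [0.5239 0.1198 0.06  ]
 [0.527  0.0071 0.06  ]] [0.5818 0.0648 0.06  ] angles [np.float64(46.70372229013028), np.float64(-43.79243773727944), np.float64(136.476372286866), np.float64(-133.5226871564445)]
keepers [[0.6748 0.0667 0.078 ]
 [0.485  0.0629 0.078 ]] [0.5799 0.0648 0.078 ] 1.166389716026761
knob top [[0.5785 0.0639 0.146 ]]
knob side [[0.5699 0.0881 0.146 ]]
(array([0.58  , 0.0645, 0.1356]), np.float64(0.0018628299784792409))
242 0 0; 245 280 284; 248 280 284; 251 280 284; 254 277 288; 257 274 290; 260 275 290; 263 275 290; 266 275 290; 269 275 290; 272 275 289; 275 277 287; 278 0 0; [[280.339  242.3444]
 [280.7873 271.5804]]
travel [ 575.9 -450.2   -7.7] turn 0.319 tool yaw 0.319 tilt [-0.      0.0001 -1.    ] pos [ 0.1802 -0.5461  0.2423] t 1.5 j6 1.4604986578838757
```

>>> {"method": "servo_tool", "body": {
  "deltas": [
    {"claw":85,"travel":[31,-25,0],"turn":-0.12},
    {"claw":85,"travel":[62,-50,0],"turn":-0.24},
    {"claw":85,"travel":[93,-75,0],"turn":-0.36},
    {"claw":85,"travel":[124,-100,0],"turn":-0.48},
    {"claw":85,"travel":[155,-125,0],"turn":-0.6},
    {"claw":85,"travel":[186,-150,0],"turn":-0.72},
    {"claw":85,"travel":[217,-175,0],"turn":-0.84},
    {"claw":85,"travel":[248,-200,0],"turn":-0.96},
    {"claw":85,"travel":[279,-225,0],"turn":-1.08},
    {"claw":85,"travel":[310,-250,0],"turn":-1.2}
  ],
  "squeeze": 60
}}

```text
time_s: 2.33
position: [0.397, -0.2098, 0.2426]
tool_rot: [0.0, 0.723, 0.691, 0.0]
contact_force: [1.7, -1.3, -0.2]
opening: 0.085
grip_force: 0.0
```

```bash
python3 -c "
from m import *
moves([.580,.0645,.18],2.356)"
```

```text
travel [282.5 170.1  62.6] turn -0.832 tool yaw 1.524 tilt [-0.0005  0.0007 -1.    ] pos [ 0.397  -0.2098  0.2426] t 2.3333 j6 0.9896445816486573
```

>>> {"method": "servo_tool", "body": {
  "deltas": [
    {"claw":85,"travel":[35,21,0],"turn":-0.104},
    {"claw":85,"travel":[71,43,0],"turn":-0.208},
    {"claw":85,"travel":[106,64,10],"turn":-0.312},
    {"claw":85,"travel":[141,85,20],"turn":-0.416},
    {"claw":85,"travel":[177,106,30],"turn":-0.52},
    {"claw":85,"travel":[212,128,40],"turn":-0.624},
    {"claw":85,"travel":[247,149,50],"turn":-0.728},
    {"claw":80,"travel":[282.5,170,60],"turn":-0.832},
    {"claw":70,"travel":[282.5,170,62],"turn":-0.832},
    {"claw":60,"travel":[282.5,170,62],"turn":-0.832}
  ]
}}

```text
time_s: 3.17
position: [0.5809, 0.0639, 0.1787]
tool_rot: [-0.001, 0.384, 0.923, -0.0]
contact_force: [0.8, -0.0, 0.1]
opening: 0.0605
grip_force: 0.0
```

Run:
```python
from m import *
moves([.580,.0645,.126],2.356)
p=bot.read_camera("side");q=bot.read_camera("top")
a=cv2.resize(p["image"][180:310,220:350],None,fx=3,fy=3);b=cv2.resize(q["image"][160:290,220:350],None,fx=3,fy=3)
cv2.imwrite("pics/c2.png",np.hstack([a,b]))
```

```text
travel [ 1.  -0.1 52.7] turn -0.002 tool yaw 2.354 tilt [ 0.0014 -0.0015 -1.    ] pos [0.5809 0.0639 0.1787] t 3.1667 j6 0.7886365077007825
```

View pics/c2.png

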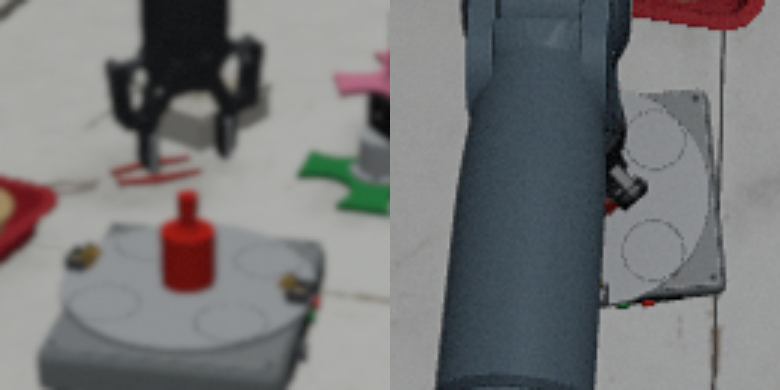

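The open jaws straddle the knob, centred in the side view. Descend and grip.

>>> {"method": "servo_tool", "body": {
  "deltas": [
    {"claw":60,"travel":[1,0,20],"turn":0},
    {"claw":60,"travel":[1,0,40],"turn":0},
    {"claw":50,"travel":[1,0,52],"turn":0},
    {"claw":10,"travel":[1,0,52],"turn":0},
    {"claw":10,"travel":[1,0,52],"turn":0},
    {"claw":10,"travel":[1,0,52],"turn":0},
    {"claw":10,"travel":[1,0,52],"turn":0},
    {"claw":10,"travel":[1,0,52],"turn":0},
    {"claw":10,"travel":[1,0,42],"turn":0},
    {"claw":10,"travel":[1,0,22],"turn":0}
  ]
}}

```text
time_s: 4.1
position: [0.5787, 0.0626, 0.1572]
tool_rot: [-0.002, 0.385, 0.923, -0.001]
contact_force: [0.9, 0.0, -0.1]
opening: 0.018
grip_force: 58.8
```

```bash
python3 -c "
from m import *
print(bot.read_state()['opening'],bot.read_state()['grip_force'])
moves([.45,.30,.2],2.356)"
```

```text
0.018043202561912896 58.76130759716034
travel [259.4  75.4 -42.3] turn -0.005 tool yaw 2.351 tilt [ 0.0028 -0.0024 -1.    ] pos [0.5787 0.0626 0.1572] t 4.1 j6 0.7895150230897792
```

>>> {"method": "servo_tool", "body": {
  "deltas": [
    {"claw":10,"travel":[0,0,-21],"turn":0},
    {"claw":10,"travel":[0,0,-42],"turn":0},
    {"claw":10,"travel":[24,7,-45],"turn":0},
    {"claw":10,"travel":[60,17,-45],"turn":0},
    {"claw":10,"travel":[100,29,-45],"turn":0},
    {"claw":10,"travel":[140,41,-45],"turn":0},
    {"claw":10,"travel":[180,52,-45],"turn":0},
    {"claw":10,"travel":[220,64,-45],"turn":0},
    {"claw":10,"travel":[250,73,-35],"turn":0},
    {"claw":10,"travel":[259,75,-20],"turn":0}
  ]
}}

```text
time_s: 4.93
position: [0.4502, 0.304, 0.1809]
tool_rot: [0.001, 0.383, 0.924, 0.003]
contact_force: [1.1, -0.3, -0.7]
opening: 0.0183
grip_force: 58.9
```

Run:
```python
from m import *
moves([.45,.30,.068],2.356)
p=bot.read_camera("side")
cv2.imwrite("pics/c3.png",cv2.resize(p["image"][150:400,150:450],None,fx=2,fy=2))
```

```text
travel [ -2.7  -3.6 112.9] turn 0.0 tool yaw 2.356 tilt [ 0.0002  0.0054 -1.    ] pos [0.4502 0.304  0.1809] t 4.9333 j6 1.2617616657947297
```

View pics/c3.png

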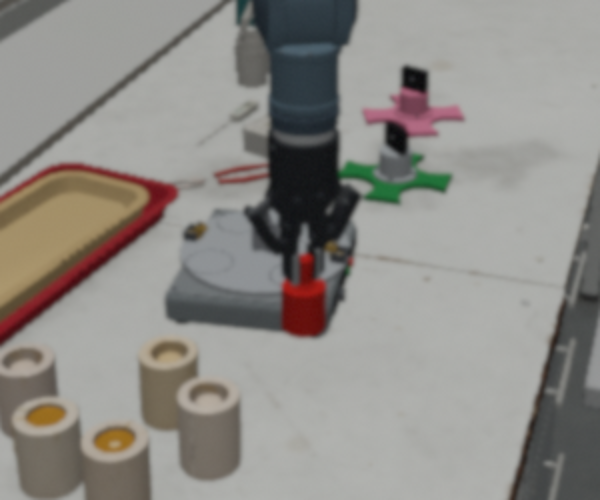

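The cap hangs upright in the jaws at about (305,300) in the crop. Lower it.

>>> {"method": "servo_tool", "body": {
  "deltas": [
    {"claw":10,"travel":[-1,-1,30],"turn":0},
    {"claw":10,"travel":[-2,-2,60],"turn":0},
    {"claw":10,"travel":[-2,-3,85],"turn":0},
    {"claw":10,"travel":[-2,-3,100],"turn":0},
    {"claw":10,"travel":[-2,-3,106],"turn":0},
    {"claw":10,"travel":[-2,-3,109],"turn":0},
    {"claw":10,"travel":[-2,-3,111],"turn":0},
    {"claw":10,"travel":[-2,-3,112],"turn":0},
    {"claw":10,"travel":[-2,-3,112],"turn":0},
    {"claw":10,"travel":[-2,-3,112],"turn":0}
  ]
}}

```text
time_s: 5.82
position: [0.4511, 0.2958, 0.0689]
tool_rot: [0.001, 0.385, 0.923, 0.0]
contact_force: [-3.2, -1.8, 6.8]
opening: 0.0181
grip_force: 59.8
```

>>> {"method": "servo_tool", "body": {
  "deltas": [
    {"claw":10,"travel":[0,0,0],"turn":0},
    {"claw":25,"travel":[0,0,0],"turn":0},
    {"claw":45,"travel":[0,0,0],"turn":0},
    {"claw":60,"travel":[0,0,0],"turn":0},
    {"claw":60,"travel":[0,0,-3],"turn":0},
    {"claw":60,"travel":[0,0,-15],"turn":0},
    {"claw":60,"travel":[0,0,-40],"turn":0},
    {"claw":60,"travel":[0,0,-80],"turn":0},
    {"claw":60,"travel":[0,0,-110],"turn":0},
    {"claw":60,"travel":[0,0,-130],"turn":0}
  ]
}}

```text
time_s: 6.65
position: [0.4518, 0.2964, 0.2001]
tool_rot: [0.002, 0.385, 0.923, 0.002]
contact_force: [0.7, 0.5, -0.8]
opening: 0.06
grip_force: 0.0
```

Run:
```python
from m import *
moves([.5,-.304,.20],2.35)
p=bot.read_camera("side")
cv2.imwrite("pics/c4.png",cv2.resize(p["image"][150:400,150:450],None,fx=2,fy=2))
```

```text
travel [-460.8 -388.    -0.8] turn 0.001 tool yaw 2.351 tilt [-0.0015  0.0042 -1.    ] pos [0.4518 0.2964 0.2001] t 6.65 j6 1.254191578499072
```

View pics/c4.png

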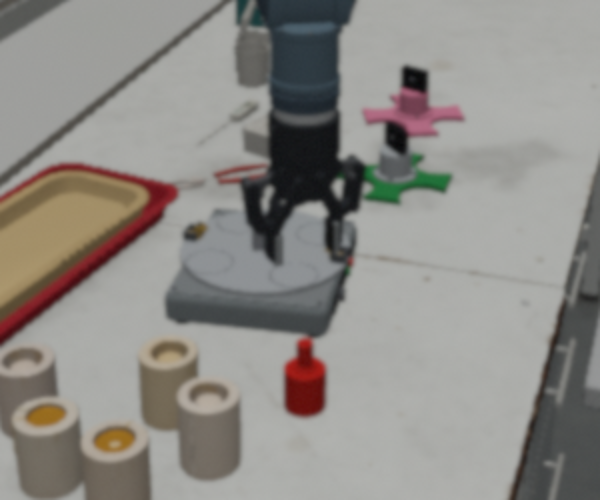

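The cap stands upright at (305,385) in the crop, about (0.45, 0.296). Before leaving I'll re-measure the carrier while the arm is out of the way.

Run:
```python
from m import *
t=avg("top",2)
print(carrier(t,[.5,-.304,.78-1.57]))
for a in [[411.9,253.5]]+[q["at"] for q in bot.place_of(t,"carrier_grip")]: print("grip",onz(t,a,.075))
for q in bot.place_of(t,"carrier"): print("orig",onz(t,q["at"],0))
h=t["image"][240:270,395:430].max(2)<55
pt=np.argwhere(h)[:,::-1]+[395,240]; r=cv2.minAreaRect(pt.astype(np.float32));print(len(pt),r)
print("pred bar top",proj(t,[[.5,-.304,.093]]),"bar low",proj(t,[[.5,-.304,.052]]))
for e in(-.026,.026): print(proj(t,[[.5+e*.7071,-.304-e*.7071,.093]]))
im=cv2.resize(t["image"][225:290,375:445],None,fx=8,fy=8,interpolation=2)
def P(x):return tuple(np.round((proj(t,x)[0]-[375,225]+.5)*8-.5).astype(int))
a=-.785
for v in OCT: 
    c,s_=np.cos(a),np.sin(a);w=[.5+c*v[0]-s_*v[1],-.304+s_*v[0]+c*v[1],.01];cv2.circle(im,tuple(int(i) for i in P([w])),4,(0,0,255),1)
for e in(-.026,.026):
  for g in(-.008,.008): cv2.circle(im,tuple(int(i) for i in P([[.5+e*c-s_*g,-.304+e*s_+c*g,.093]])),3,(0,255,255),1)
cv2.imwrite("pics/c5.png",im)
```

```text
(array([ 0.501 , -0.3029,  0.7476]), np.float64(0.12064446918877815))
grip [[ 0.5008 -0.3003  0.075 ]]
grip [[ 0.5128 -0.2939  0.075 ]]
grip [[ 0.5229 -0.5546  0.075 ]]
orig [[ 0.499  -0.3056  0.    ]]
orig [[ 0.5293 -0.5518  0.    ]]
109 ((412.9840393066406, 256.88592529296875), (12.257623672485352, 21.116073608398438), 55.491477966308594)
pred bar top [[414.0837 252.7049]] bar low [[411.9862 255.1353]]
[[407.7507 258.7979]]
[[420.3841 246.6404]]
```

View pics/c5.png

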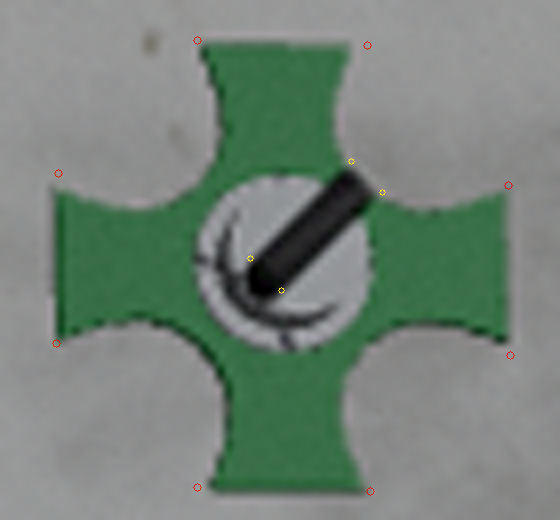

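The overlay shows the carrier at (0.4995, -0.304), with its bar at about yaw -0.76, already close to the spindle's -0.763. Go there.

>>> {"method": "servo_tool", "body": {
  "deltas": [
    {"claw":60,"travel":[-25,-21,0],"turn":0},
    {"claw":60,"travel":[-55,-46,0],"turn":0},
    {"claw":60,"travel":[-85,-71,0],"turn":0},
    {"claw":60,"travel":[-115,-97,0],"turn":0},
    {"claw":60,"travel":[-145,-122,0],"turn":0},
    {"claw":60,"travel":[-175,-147,0],"turn":0},
    {"claw":60,"travel":[-205,-172,0],"turn":0},
    {"claw":60,"travel":[-235,-198,0],"turn":-0.01},
    {"claw":60,"travel":[-265,-223,0],"turn":-0.02},
    {"claw":60,"travel":[-295,-248,0],"turn":-0.03}
  ]
}}

```text
time_s: 7.73
position: [0.4801, -0.0899, 0.1946]
tool_rot: [-0.002, 0.371, 0.929, -0.0]
contact_force: [1.3, 0.9, -0.8]
opening: 0.0601
grip_force: 0.0
```

```bash
python3 -c "
from m import *
moves([.4995,-.3037,.125],2.38)"
```

```text
travel [-161.7 -141.5   69.3] turn 0.001 tool yaw 2.381 tilt [ 0.003  -0.0014 -1.    ] pos [ 0.4801 -0.0899  0.1946] t 7.7333 j6 0.44551047963637613
```

>>> {"method": "servo_tool", "body": {
  "deltas": [
    {"claw":60,"travel":[-27,-24,0],"turn":0},
    {"claw":60,"travel":[-54,-47,0],"turn":0},
    {"claw":60,"travel":[-81,-71,10],"turn":0},
    {"claw":60,"travel":[-108,-94,20],"turn":0},
    {"claw":60,"travel":[-135,-118,35],"turn":0},
    {"claw":60,"travel":[-155,-136,50],"turn":0},
    {"claw":60,"travel":[-161.5,-141.5,65],"turn":0},
    {"claw":60,"travel":[-161.5,-141.5,70],"turn":0},
    {"claw":60,"travel":[-161.5,-141.5,70],"turn":0},
    {"claw":60,"travel":[-161.5,-141.5,70],"turn":0}
  ]
}}

```text
time_s: 8.57
position: [0.5001, -0.3005, 0.1254]
tool_rot: [-0.002, 0.371, 0.929, 0.001]
contact_force: [0.1, 0.0, 0.1]
opening: 0.06
grip_force: 0.0
```

Run:
```python
from m import *
moves([.4995,-.3037,.067],2.38)
# unobstructed turntable
t=avg("top",2);s=bot.read_camera("side")
a=cv2.resize(t["image"][180:275,245:335],None,fx=5,fy=5,interpolation=2)
b=cv2.resize(s["image"][175:270,300:370],None,fx=5,fy=5,interpolation=2)
cv2.imwrite("pics/c6.png",np.hstack([a,b]))
for z in(.06,.105): print(proj(t,[[.581,.0647,z]]))
for q in bot.place_of(t,"spindle_tip"): print("tip",q["confidence"],q["at"],onz(t,q["at"],.105))
for q in bot.place_of(t,"spindle_seat"): print("seat",q["confidence"],onz(t,q["at"],.06))
for q in bot.place_of(s,"spindle_tip"): print("tip side",q["confidence"],q["at"],onz(s,q["at"],.105))
```

```text
travel [-1.9 -2.7 58.4] turn 0.002 tool yaw 2.382 tilt [ 0.0032 -0.     -1.    ] pos [ 0.5001 -0.3005  0.1254] t 8.5667 j6 0.11001485883949538
[[288.7486 224.5377]]
[[287.7261 221.0576]]
tip 0.63 [287.2, 222.6] [[0.5764 0.066  0.105 ]]
tip 0.41 [289.9, 222.1] [[0.5781 0.0582 0.105 ]]
seat 0.76 [[0.5957 0.0601 0.06  ]]
tip side 0.32 [303.3, 322.6] [[0.4346 0.3344 0.105 ]]
```

View pics/c6.png

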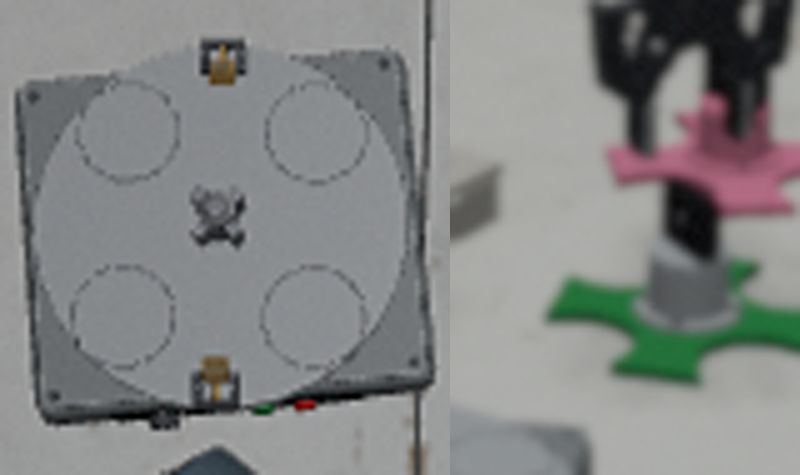

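The spindle tip sits at crop (216,207), so the axis is about (0.580, 0.064). The gripper is over the green bar; descend and close.

>>> {"method": "servo_tool", "body": {
  "deltas": [
    {"claw":60,"travel":[-2,-2.5,20],"turn":0},
    {"claw":60,"travel":[-2,-2.5,40],"turn":0},
    {"claw":55,"travel":[-2,-2.5,54],"turn":0},
    {"claw":50,"travel":[-2,-2.5,58],"turn":0},
    {"claw":5,"travel":[-2,-2.5,58],"turn":0},
    {"claw":5,"travel":[-2,-2.5,58],"turn":0},
    {"claw":5,"travel":[-2,-2.5,58],"turn":0},
    {"claw":5,"travel":[-2,-2.5,58],"turn":0},
    {"claw":5,"travel":[-2,-2.5,58],"turn":0},
    {"claw":5,"travel":[-2,-2.5,58],"turn":0}
  ],
  "squeeze": 110
}}

```text
time_s: 9.7
position: [0.5017, -0.3058, 0.0698]
tool_rot: [0.001, 0.371, 0.929, -0.0]
contact_force: [-0.0, 0.9, 5.9]
opening: 0.0145
grip_force: 108.1
```

```bash
python3 -c "
from m import *
print(bot.read_state()['grip_force'],bot.read_state()['contact_force'])
moves([.580,.0643,.067+.14],2.38)"
```

```text
108.09644937515259 [-0.0074  0.9125  5.8667]
travel [ 198.1  322.2 -137.5] turn 0.001 tool yaw 2.381 tilt [-0.0026  0.0006 -1.    ] pos [ 0.5017 -0.3058  0.0698] t 9.7 j6 0.10511786789699527
```

>>> {"method": "servo_tool", "body": {
  "deltas": [
    {"claw":5,"travel":[0,0,-10],"turn":0},
    {"claw":5,"travel":[0,0,-40],"turn":0},
    {"claw":5,"travel":[0,0,-75],"turn":0},
    {"claw":5,"travel":[0,0,-110],"turn":0},
    {"claw":5,"travel":[10,17,-137],"turn":0},
    {"claw":5,"travel":[25,41,-137],"turn":0},
    {"claw":5,"travel":[42,69,-137],"turn":0},
    {"claw":5,"travel":[59,97,-137],"turn":0},
    {"claw":5,"travel":[76,125,-137],"turn":0},
    {"claw":5,"travel":[93,153,-137],"turn":0}
  ]
}}

```text
time_s: 10.53
position: [0.5383, -0.1289, 0.2053]
tool_rot: [-0.001, 0.372, 0.928, -0.0]
contact_force: [0.7, -0.5, -3.7]
opening: 0.0145
grip_force: 107.7
```

```bash
python3 -c "
from m import *
s=bot.read_state();print(s['opening'],s['contact_force'],s['moment'])
moves([.580,.0643,.205],2.38)"
```

```text
0.01450433932081734 [ 0.6512 -0.5227 -3.749 ] [-0.0106 -0.0898 -0.0049]
travel [103.1 168.7   0.3] turn 0.0 tool yaw 2.38 tilt [ 0.0009 -0.0008 -1.    ] pos [ 0.5383 -0.1289  0.2053] t 10.5333 j6 0.4118872765214556
```

>>> {"method": "servo_tool", "body": {
  "deltas": [
    {"claw":5,"travel":[17,28,0],"turn":0},
    {"claw":5,"travel":[34,56,0],"turn":0},
    {"claw":5,"travel":[51,84,0],"turn":0},
    {"claw":5,"travel":[68,112,0],"turn":0},
    {"claw":5,"travel":[85,139,0],"turn":0},
    {"claw":5,"travel":[97,159,0],"turn":0},
    {"claw":5,"travel":[103,168.5,0],"turn":0},
    {"claw":5,"travel":[103,168.5,0],"turn":0},
    {"claw":5,"travel":[103,168.5,0],"turn":0},
    {"claw":5,"travel":[103,168.5,0],"turn":0}
  ]
}}

```text
time_s: 11.37
position: [0.58, 0.0615, 0.2051]
tool_rot: [-0.0, 0.372, 0.928, -0.001]
contact_force: [-0.1, 0.5, -2.4]
opening: 0.0142
grip_force: 107.9
```

Run:
```python
from m import *
moves([.580,.0643,.205],2.38)
s=bot.read_camera("side");t=bot.read_camera("top")
a=cv2.resize(s["image"][200:320,225:345],None,fx=4,fy=4,interpolation=2)
b=cv2.resize(t["image"][180:275,245:325],None,fx=4,fy=4,interpolation=2)
b=cv2.copyMakeBorder(b,0,480-380,0,0,0)
# overlay predicted plate outline (z underside=.205-.068)
def ov(img,p,off,k):
    for zz in (.137,.147):
      c,s_=np.cos(-.761),np.sin(-.761)
      for v in OCT*[1,1]: 
        q=(proj(p,[[.580+c*v[0]-s_*v[1],.0643+s_*v[0]+c*v[1],zz]])[0]-off+.5)*k-.5
        cv2.circle(img,tuple(int(i) for i in np.round(q)),3,(0,0,255),1)
ov(a,s,[225,200],4);ov(b,t,[245,180],4)
cv2.imwrite("pics/c7.png",np.hstack([a,b]))
```

```text
travel [2.  2.  0.1] turn -0.0 tool yaw 2.38 tilt [-0.0001 -0.0014 -1.    ] pos [0.58   0.0615 0.2051] t 11.3667 j6 0.7593434498250434
```

View pics/c7.png

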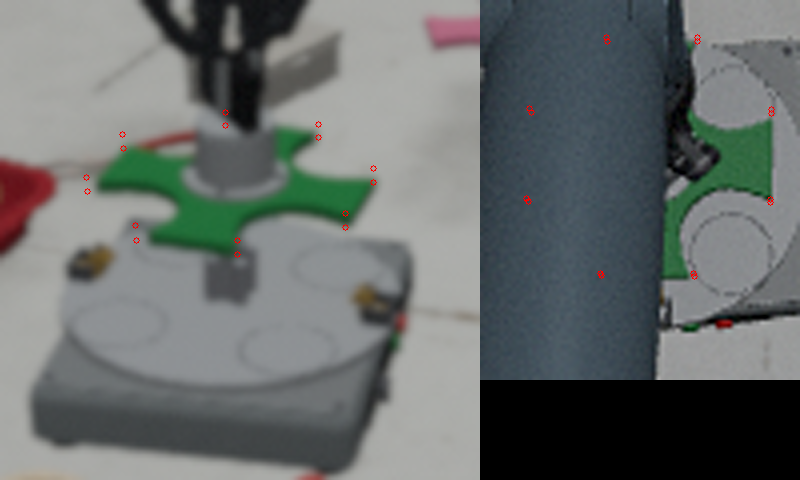

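Side view: the carrier is level over the spindle and its arms line up with the keepers. Lower it gently.

>>> {"method": "servo_tool", "body": {
  "deltas": [
    {"claw":5,"travel":[1,1,8],"turn":0},
    {"claw":5,"travel":[2,2,16],"turn":0},
    {"claw":5,"travel":[2,2,24],"turn":0},
    {"claw":5,"travel":[2,2,30],"turn":0},
    {"claw":5,"travel":[2,2,34],"turn":0},
    {"claw":5,"travel":[2,2,37],"turn":0},
    {"claw":5,"travel":[2,2,40],"turn":0},
    {"claw":5,"travel":[2,2,42],"turn":0},
    {"claw":5,"travel":[2,2,44],"turn":0},
    {"claw":5,"travel":[2,2,46],"turn":0}
  ]
}}

```text
time_s: 12.3
position: [0.5817, 0.0652, 0.1611]
tool_rot: [0.002, 0.371, 0.928, 0.0]
contact_force: [-3.8, -1.9, 16.1]
opening: 0.0144
grip_force: 110.9
```

```bash
python3 -c "
from m import *
s=bot.read_state();print(s['contact_force'],s['moment'])
moves([.580,.0643,.150],2.38)"
```

```text
[-3.799  -1.9058 16.0932] [-0.3406  0.6896  0.0265]
travel [ 0.7 -1.9 11.1] turn 0.001 tool yaw 2.381 tilt [-0.0032  0.0019 -1.    ] pos [0.5817 0.0652 0.1611] t 12.3 j6 0.7646807240841694
```

>>> {"method": "servo_tool", "body": {
  "deltas": [
    {"claw":5,"travel":[0,-0.6,0],"turn":0},
    {"claw":5,"travel":[0,-1.2,0],"turn":0},
    {"claw":5,"travel":[0,-1.2,1],"turn":-0.01},
    {"claw":5,"travel":[0,-1.2,2],"turn":-0.02},
    {"claw":5,"travel":[0,-1.2,2],"turn":-0.03},
    {"claw":5,"travel":[0,-1.2,2],"turn":-0.04},
    {"claw":5,"travel":[0,-1.2,2],"turn":-0.05},
    {"claw":5,"travel":[0,-1.2,2],"turn":-0.06},
    {"claw":5,"travel":[0,-1.2,2],"turn":-0.06},
    {"claw":5,"travel":[0,-1.2,2],"turn":-0.06}
  ]
}}

```text
time_s: 13.13
position: [0.5818, 0.0641, 0.1586]
tool_rot: [0.003, 0.344, 0.939, 0.0]
contact_force: [4.8, -2.0, 0.9]
opening: 0.0148
grip_force: 108.5
```

```bash
python3 -c "
from m import *
s=bot.read_state();print(s['contact_force'],s['moment'])
moves([.580,.0643,.150],2.38)"
```

```text
[ 4.7743 -2.0073  0.8875] [-0.6456 -1.2608 -0.089 ]
travel [ 1.6 -1.   8.6] turn 0.06 tool yaw 2.44 tilt [-0.0048  0.0022 -1.    ] pos [0.5818 0.0641 0.1586] t 13.1333 j6 0.7033940194440234
```

>>> {"method": "servo_tool", "body": {
  "deltas": [
    {"claw":5,"travel":[0,0,1],"turn":0},
    {"claw":5,"travel":[0,0,2],"turn":0},
    {"claw":5,"travel":[0,0,3],"turn":0},
    {"claw":5,"travel":[0,0,4],"turn":0},
    {"claw":5,"travel":[0,0,5],"turn":0},
    {"claw":5,"travel":[0,0,6],"turn":0},
    {"claw":5,"travel":[0,0,7],"turn":0},
    {"claw":5,"travel":[0,0,8],"turn":0},
    {"claw":5,"travel":[0,0,8],"turn":0},
    {"claw":5,"travel":[0,0,8],"turn":0}
  ]
}}

```text
time_s: 13.97
position: [0.5822, 0.0638, 0.1501]
tool_rot: [0.003, 0.344, 0.939, 0.0]
contact_force: [5.5, -2.0, -0.1]
opening: 0.015
grip_force: 108.4
```

```bash
python3 -c "
from m import *
s=bot.read_state();print(s['contact_force'],s['moment'])
moves([.580,.0643,.150],2.38)"
```

```text
[ 5.4858 -1.9521 -0.1444] [-0.6409 -1.6298 -0.07  ]
travel [ 2.  -1.1  0.1] turn 0.06 tool yaw 2.44 tilt [-0.0051  0.0022 -1.    ] pos [0.5822 0.0638 0.1501] t 13.9667 j6 0.7035332800448321
```

It dropped onto the splines (21 mm above the disc, with no vertical force). Now press through the keepers.

>>> {"method": "servo_tool", "body": {
  "deltas": [
    {"claw":5,"travel":[-0.5,0.5,2],"turn":0},
    {"claw":5,"travel":[-0.5,0.5,4],"turn":0},
    {"claw":5,"travel":[-0.5,0.5,7],"turn":0},
    {"claw":5,"travel":[-0.5,0.5,10],"turn":0},
    {"claw":5,"travel":[-0.5,0.5,13],"turn":0},
    {"claw":5,"travel":[-0.5,0.5,16],"turn":0},
    {"claw":5,"travel":[-0.5,0.5,19],"turn":0},
    {"claw":5,"travel":[-0.5,0.5,21],"turn":0},
    {"claw":5,"travel":[-0.5,0.5,23],"turn":0},
    {"claw":5,"travel":[-0.5,0.5,23],"turn":0}
  ]
}}

```text
time_s: 14.8
position: [0.5833, 0.0635, 0.1298]
tool_rot: [0.004, 0.344, 0.939, 0.0]
contact_force: [2.3, -4.6, 16.4]
opening: 0.0146
grip_force: 111.0
```

```bash
python3 -c "
from m import *
s=bot.read_state();print(s['contact_force'],s['moment'])
moves([.580,.0643,.129],2.38)"
```

```text
[ 2.2909 -4.5748 16.4133] [-0.7906  0.0724 -0.0961]
travel [ 3.  -1.6  0.7] turn 0.06 tool yaw 2.44 tilt [-0.007   0.0029 -1.    ] pos [0.5833 0.0635 0.1298] t 14.8 j6 0.7035217619743239
```

>>> {"method": "servo_tool", "body": {
  "deltas": [
    {"claw":5,"travel":[0,0,1],"turn":0},
    {"claw":5,"travel":[0,0,2],"turn":0},
    {"claw":5,"travel":[0,0,3],"turn":0},
    {"claw":5,"travel":[0,0,4],"turn":0},
    {"claw":5,"travel":[0,0,5],"turn":0},
    {"claw":5,"travel":[0,0,5],"turn":0},
    {"claw":5,"travel":[0,0,5],"turn":0},
    {"claw":5,"travel":[0,0,5],"turn":0},
    {"claw":5,"travel":[0,0,5],"turn":0},
    {"claw":5,"travel":[0,0,5],"turn":0}
  ]
}}

```text
time_s: 15.63
position: [0.5834, 0.0636, 0.1297]
tool_rot: [0.005, 0.344, 0.939, 0.001]
contact_force: [-8.9, -4.1, 44.7]
opening: 0.0148
grip_force: 115.1
```

```bash
python3 -c "
from m import *
s=bot.read_state();print(s['contact_force'],s['moment'])
moves([.580,.0643,.129],2.38)"
```

```text
[-8.8906 -4.0529 44.7458] [-0.9216  2.587  -0.1477]
travel [ 3.1 -1.7  0.7] turn 0.06 tool yaw 2.44 tilt [-0.0097  0.0048 -0.9999] pos [0.5834 0.0636 0.1297] t 15.6333 j6 0.7035801043134504
```

It is firmly bottomed (45 N with no further travel). Release and retreat.

>>> {"method": "servo_tool", "body": {
  "deltas": [
    {"claw":5,"travel":[0,0,-4],"turn":0},
    {"claw":10,"travel":[0,0,-5],"turn":0},
    {"claw":30,"travel":[0,0,-5],"turn":0},
    {"claw":50,"travel":[0,0,-5],"turn":0},
    {"claw":60,"travel":[0,0,-6],"turn":0},
    {"claw":60,"travel":[0,0,-12],"turn":0},
    {"claw":60,"travel":[0,0,-40],"turn":0},
    {"claw":60,"travel":[0,0,-80],"turn":0},
    {"claw":60,"travel":[0,0,-110],"turn":0},
    {"claw":60,"travel":[0,0,-120],"turn":0}
  ]
}}

```text
time_s: 16.47
position: [0.5818, 0.065, 0.2463]
tool_rot: [0.003, 0.343, 0.939, 0.001]
contact_force: [0.5, -0.1, 0.2]
opening: 0.0599
grip_force: 0.0
```

>>> {"method": "servo_tool", "body": {
  "deltas": [
    {"claw":60,"travel":[-20,-25,0],"turn":0},
    {"claw":60,"travel":[-40,-50,0],"turn":0},
    {"claw":60,"travel":[-60,-75,0],"turn":0},
    {"claw":60,"travel":[-80,-100,0],"turn":0},
    {"claw":60,"travel":[-100,-125,0],"turn":0},
    {"claw":60,"travel":[-120,-150,0],"turn":0},
    {"claw":60,"travel":[-140,-175,0],"turn":0},
    {"claw":60,"travel":[-160,-200,0],"turn":0},
    {"claw":60,"travel":[-180,-225,0],"turn":0},
    {"claw":60,"travel":[-180,-225,0],"turn":0}
  ]
}}

```text
time_s: 17.3
position: [0.5717, -0.2286, 0.2398]
tool_rot: [-0.001, 0.346, 0.938, -0.001]
contact_force: [0.2, -0.1, 0.1]
opening: 0.06
grip_force: 0.0
```

Run:
```python
from m import *
s=bot.read_camera("side");t=avg("top",2)
a=cv2.resize(s["image"][215:345,225:345],None,fx=3,fy=3,interpolation=2)
b=cv2.resize(t["image"][180:275,245:335],None,fx=4.6,fy=4.6,interpolation=2)
a=cv2.copyMakeBorder(a,0,b.shape[0]-a.shape[0],0,0,0)
cv2.imwrite("pics/c8.png",np.hstack([a,b]));print(carrier(t,[.581,.064,-.77],.07)); print(bot.read_state()["contact_force"])
```

```text
(array([0.58  , 0.0652, 0.8498]), np.float64(0.09851277325551631))
[-0.4438  0.9916 -0.0002]
```

View pics/c8.png

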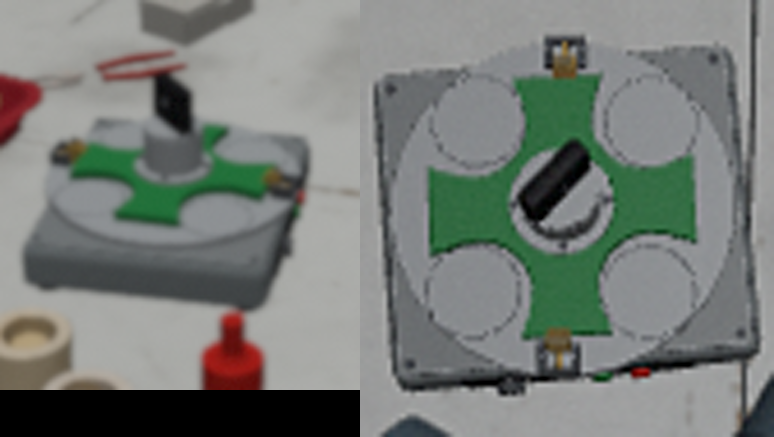

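The plate lies flat on the disc, and the brass noses at (564,65) and (558,340) overlap its arms. The cap stands upright at (232,355). Hand in.

```bash
python3 -c "
from station import bot
print(bot.hand_in())"
```

```text
the job is handed in; nothing more can be done
None
```

I handed the job in at about 17.5 s of the 51 s allowed; the interface gave no verdict. In the last pictures the red cap stands on the bench, the green carrier is flat on the disc with both keepers over its edge, and the gripper holds nothing; no move came near the empty moulds.

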